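# Push one filter box out of a touching row and dock it on a sprung stop

### The arm

A 7-joint arm with a two-finger parallel gripper is mounted at the origin on the work surface; the furniture and walls round the work are solid. World frame = base frame: x ahead of the robot, y to its left, z up, the work surface at z = 0. Lengths are in mm, angles in rad, forces in N, time in s.
With the tool pointing down it reaches from about 400 to 875 mm from the base axis. Payload 4.4 kg.
Tool frame: the origin (TCP) lies on the centre line of the jaws, within the pads' length; the fingertips stand 25 mm ahead of it and the grasp point (between the pads) lies 6 mm ahead of it (ctrl.finger_overhang is the distance from the TCP to the fingertips, in mm); z points along the fingers, y is the line along which they close (so a half turn about z gives the same grasp; the last joint's range is limited). The gripper opens to 85 mm and grips with 20 to 120 N. Pads are 22 mm wide; open, the fingers measure 114 mm over their backs; the gripper's body (76 mm by 85 mm) begins 54 mm behind the grasp point. The pads swing forward as they close: fully open they stand 13 mm farther back than shut.
Start: joints at [-0.837, 0.628, 0.038, 1.517, -0.027, 0.996, -0.02], TCP at [466.181, 452.982, 256.313] pointing down, gripper open.
Joint ranges: [-3.06, 3.06], [-0.37, 2.12], [-1.25, 1.32], [0.18, 2.47], [-1.1, 4.24], [0.23, 1.98], [-2.94, 2.94]. Speed limits (rad/s): [2.57, 2.57, 3.14, 3.14, 3.14, 3.14, 3.14].

### API

Orientations are given as [roll, pitch, yaw] about the fixed x, y, z axes, in that order (R = Rz(yaw) Ry(pitch) Rx(roll)).
In Python, from cell import ctrl gives the robot as it stands. The module is installed in compiled form; this text tells all that it offers.
- The arm moves only by the tool play_rows, never from a script. Its argument "targets" is a list of rows, each a list of 5 numbers: the closure, from 0 (fully open) to 1 (shut), then the shift along the tool's x, y, z in cm, then the turn about the tool's z in degrees. In form: [[gripper, dx, dy, dz, spin], ...]. A call has 1 to 10 rows; each row is the pose to reach, as a shift and turn from the pose commanded when the call began, along the tool's axes at that moment; what a row does not reach only later rows make up. A row lasts 1/10 s, in which the tool goes at most 50 mm and 8.59 degrees, less where a joint would pass 70% of its speed; a pose out of reach is approached as far as the arm can. A call with a gripper value outside its range is refused whole. The fingers move at their own pace and stop on an object; the grip force is fixed at half the most. Time passes only in rows, so rows that repeat a pose let the fingers close. It gives the time, the measured TCP pose, the force, the opening and the grip force at its end, in the units of the state.
- ctrl.read_state(): the state, without advancing time (a new reading comes with each control period).
- ctrl.get_image(name): name is "scene" or "top" or "wrist"; returns (picture, depth): 384x512x3 uint8, red, green, blue; 384x512 float32, mm along the optical axis (not along the pixel's ray), 0 where there is no reading.
- ctrl.calibration(name): a dict with "vfov" (degrees; the focal length in pixels is half the picture's height over the tangent of half this angle, whatever the lens; pixels are square), "cx", "cy" (the principal point, pixels), "extrinsics" (4x4, takes a point from camera to world coordinates); the wrist camera has in their place "mount" (4x4, takes a point from camera to tool coordinates, whose origin is the TCP and whose axes are the flange's). Camera axes: x right, y down, z forward; pixel columns grow to the right and rows downward; lengths in mm; the calibration is good to about 2 mm. A picture is of the moment at which its call begins: read the wrist's pose just before it. calibration takes no time and is no camera call.
- ctrl.finish_job(): hands the job in; it is judged then, once.
Trained networks look in the newest picture that a camera, given by its name, has taken for a name from the list of things; names that differ only in an ending like _2 or _b are one class to them, and where a whole thing is asked for, a point or a joint stands for the part that bears it (a point fixed in the world has none). Each returns a list of dicts, best first, with "confidence" (0 to 1); they miss things now and then, are a little off and sometimes report something else, mostly with a low value. They report only what shows in the picture. A call takes as long as a camera call. They do not tell look-alikes from the thing itself.
- ctrl.search_frame(camera, name): "bbox" ([left, top, right, bottom] in pixels, round what is visible of it).
- ctrl.trace(camera, name): "pixels" (384x512 bool, what is visible of it) and "bbox" ([left, top, right, bottom] in pixels, round what is visible of it).
The state is a dict: "clock": time; "qpos": joint angles; "qd": joint speeds; "tau": joint torques, N m; "eef_pos": TCP position; "tool_rot": TCP orientation; "force": force on the tool from outside, world axes, zero at the start; "torque": the same for the moment, N m; "width": finger opening in mm; "gripper_force": force on a finger pad.
Only numpy, scipy, OpenCV 4.12 (cv2) and the standard library are available. Lean on these libraries where they do the work, as an engineer would, in place of code of your own. Each camera call takes 0.05 s, during which the arm holds its last target. There are 200 camera calls.

### The job

Three white card boxes stand side by side, touching. Push the one with the round red sticker clear of the row without disturbing the other two or the jar, bottle and timer, then slide it along the bench, without lifting it, to the grey sprung stop: end-on, centred and square to the pad. Press it steadily against the pad with about 7 newtons for half a second, never with 14 or more, and leave it standing there, still bearing on the pad.

Things in the scene. Friction and masses are not known exactly. Their poses are not given: they have to be found in the camera images.
- box_red: white card box, 60 (x) x 140 (y) x 60 mm high, 0.14 to 0.28 kg, red round 30 mm sticker on top; one solid box. Origin: centre of its underside; y along its length, within 0.2 rad of world y. Starts anywhere in the row, its -y end towards the stop's side. Sliding on the bench takes about 0.5 to 3 N.
- box_a: same white card box without sticker, same size and axes, long side against its neighbour in the row, ends level; loose, not to be moved more than 6 mm
- box_b: same white card box without sticker, same size and axes, long side against its neighbour in the row, ends level; loose, not to be moved more than 6 mm
- dock: sprung stop, fixed to the bench: grey block on a 110 (x) x 60 (y) mm foot, 78 mm high over its black thumbscrew. Origin: under the block's centre; y axis points from the block to the pad and on towards the boxes, within 0.2 rad of world y. Two rods carry a black rubber pad, 50 mm wide, 14 to 50 mm above the bench, centred at x = 0, facing +y. Clamped rods do not slip.
- dock_front (a point): middle of the block's front, 30 mm from the dock's origin along +y, 32 mm up. How far the rods stand out is set anew each time and NOT reported: the unloaded pad's face is 30 to 65 mm from this point along +y (see or feel it). The pad is sprung and damped: about 1 mm per newton, 10 mm travel, stiffer if pushed fast; when the box is let go it eases it back a few mm and stays in contact.
- red_lid_jar: white jar with red lid, 45 mm wide, 62 mm high, beyond the work; origin under its centre; bystander
- amber_drop_bottle: small amber bottle with white cap, 40 mm wide, 81 mm high, beyond the work; origin under its centre; bystander
- timer: white bench timer with display, 49 x 60 x 54 mm, beyond the work; origin under its centre; bystander
Not all that is in view belongs to the job. Leave any purple or turquoise look-alike of the box_red alone.

How it is judged:
By the outcome, as a careful person would: the job done as asked, in the order asked, and still so for the second after the job is handed in, with the robot touching nothing.
It also fails if it takes over 70 s, if anything falls off the work surface, if the arm or the gripper's body presses on something with over 40 N, if the wrist force passes 120 N, or if a joint passes its speed limit or range.

## Working session

There is one attempt and no reset: what is moved stays moved. The work goes in short steps, Python scripts to look and compute and a tool call to move; the robot and the scene stay as the last step left them, time stands still between calls to the robot, and variables do not carry over. Pictures are saved under pics/ and viewed, at most 10 in all, crops included, and the job is handed in when it is done.

Besides the shell and the picture viewer there is one more tool, called after "Call:" as name(argument=value, ...) on one line, values as JSON. play_rows: Moves the arm, as the interface text tells. Its arguments: {"type":"object","properties":{"targets":{"type":"array"}},"required":["targets"]}

```bash
mkdir -p pics
cat > h.py <<'E'
import numpy as np, cv2
from cell import ctrl
def world(cam,u,v,d,T=None):
    c=ctrl.calibration(cam); f=192/np.tan(np.radians(c["vfov"])/2)
    p=np.stack([(u-c["cx"])*d/f,(v-c["cy"])*d/f,d,np.ones_like(d)],-1)
    return (p@(c["extrinsics"] if T is None else T).T)[...,:3]
def cloud(cam,depth,T=None):
    v,u=np.mgrid[0:384,0:512].astype(float)
    return world(cam,u,v,depth.astype(float),T)
E
python3 - <<'E'
from h import *
s=ctrl.read_state(); print({k:np.round(v,3) for k,v in s.items()})
ims=[]
for n in("scene","top"):
    im,d=ctrl.get_image(n); np.savez(f"{n}0.npz",im=im,d=d); ims.append(im)
    for t in("box_red","box_a","dock","red_lid_jar","amber_drop_bottle","timer"):
        print(n,t,[(np.round(r["bbox"]),round(r["confidence"],2)) for r in ctrl.search_frame(n,t)])
    print({k:np.round(v,3) for k,v in ctrl.calibration(n).items()})
cv2.imwrite("pics/s0.png",cv2.resize(ims[0][:,:,::-1],(800,600)));cv2.imwrite("pics/t0.png",cv2.resize(ims[1][:,:,::-1],(800,600)))
E
```

```text
{'clock': np.float64(0.0), 'qpos': array([-0.837,  0.629,  0.038,  1.518, -0.027,  0.996, -0.02 ]), 'qd': array([-0.001, -0.002, -0.001, -0.002, -0.001,  0.   ,  0.001]), 'tau': array([ 1.0000e-03, -5.6340e+01,  1.2260e+00, -1.9344e+01,  1.1000e-02,
        1.1000e-02, -0.0000e+00]), 'eef_pos': array([465.743, 452.551, 255.389]), 'tool_rot': array([-3.14 ,  0.   ,  2.342]), 'force': array([0.295, 0.027, 0.257]), 'torque': array([-0.041, -0.033,  0.074]), 'gripper_force': np.float64(0.0), 'width': np.float64(85.651)}
scene box_red [(array([288., 216., 343., 274.]), 0.97), (array([342., 181., 394., 227.]), 0.92), (array([264.,  99., 310., 139.]), 0.75), (array([265., 145., 316., 181.]), 0.59)]
scene box_a [(array([307., 203., 361., 262.]), 0.83), (array([268., 233., 330., 294.]), 0.83)]
scene dock [(array([199., 135., 244., 176.]), 0.97)]
scene red_lid_jar [(array([167., 228., 183., 254.]), 0.9)]
scene amber_drop_bottle [(array([154., 196., 172., 219.]), 0.86), (array([289., 218., 343., 277.]), 0.64)]
scene timer [(array([179., 247., 210., 280.]), 0.6)]
{'vfov': np.float64(51.317), 'cx
[... 494 characters left out ...]
), 0.57)]
top box_a [(array([147., 180., 201., 207.]), 0.7), (array([150., 222., 204., 250.]), 0.66)]
top dock [(array([290., 186., 336., 227.]), 0.96)]
top red_lid_jar [(array([236., 108., 253., 129.]), 0.6)]
top amber_drop_bottle [(array([276., 119., 290., 136.]), 0.53)]
top timer [(array([208., 114., 231., 138.]), 0.69)]
{'vfov': np.float64(51.345), 'cx': np.float64(250.128), 'cy': np.float64(199.876), 'extrinsics': array([[ 2.700000e-02, -9.930000e-01,  1.140000e-01,  4.205850e+02],
       [-9.990000e-01, -2.900000e-02, -2.000000e-02,  2.477600e+01],
       [ 2.300000e-02, -1.130000e-01, -9.930000e-01,  1.162865e+03],
       [ 0.000000e+00,  0.000000e+00,  0.000000e+00,  1.000000e+00]])}
```

View pics/t0.png

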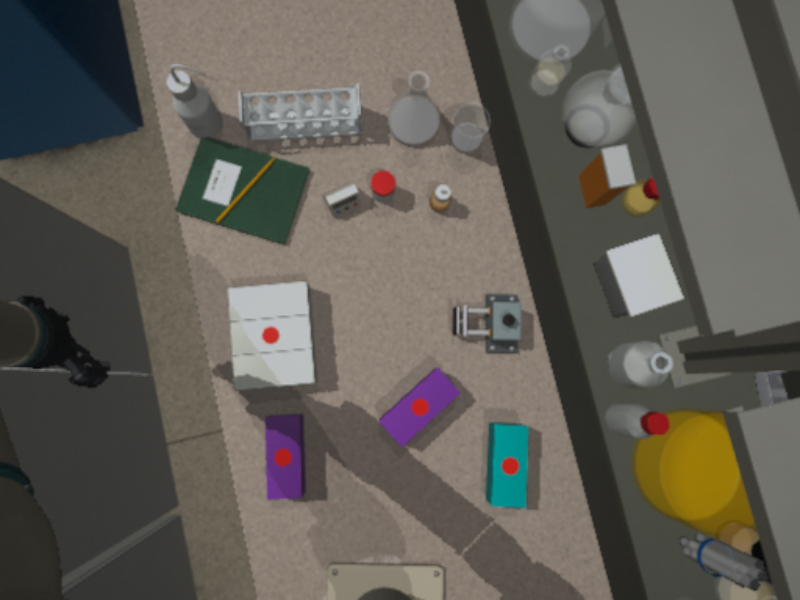

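View pics/s0.png

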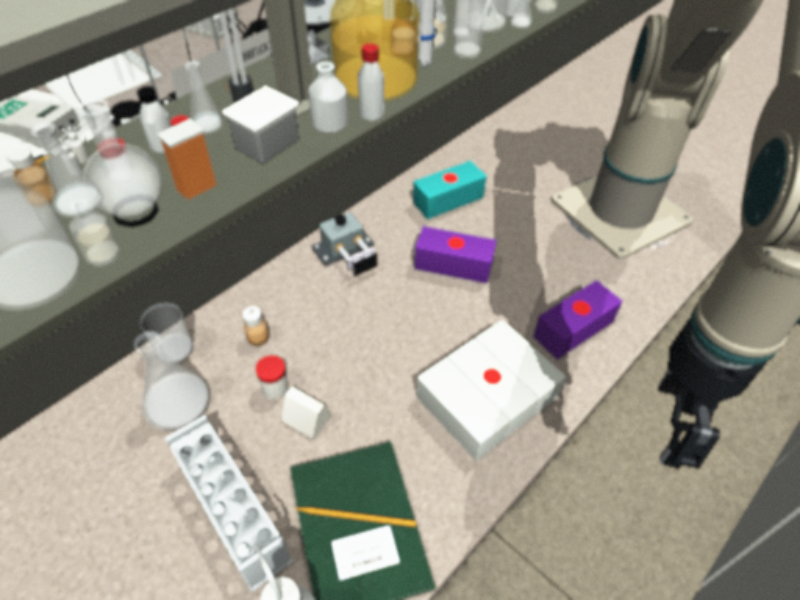

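The sticker box is the middle of the row, around (270,335) in the top picture. The dock is at (500,322) with its pad facing left (+y), and the purple look-alikes are below the path. Next I'll measure exact poses.

Run:
```python
from h import *
for n in("top","scene"):
    z=np.load(n+"0.npz"); im=z["im"].astype(int); d=z["d"]; P=cloud(n,d)
    ok=d>0
    r,g,b=im[...,0],im[...,1],im[...,2]
    def rep(t,m,rect=False):
        q=P[m]
        print(n,t,len(q),np.round(np.median(q,0)),np.round(np.percentile(q,2,0)),np.round(np.percentile(q,98,0)))
        if rect and len(q)>5: print("   rect",np.round(cv2.minAreaRect(q[:,:2].astype(np.float32))[0],1),np.round(cv2.minAreaRect(q[:,:2].astype(np.float32))[1:][0],1),round(cv2.minAreaRect(q[:,:2].astype(np.float32))[2],2))
    X,Y,Z=np.moveaxis(P,-1,0)
    tbl=ok&(abs(Z)<15)&(X>300)&(X<700)&(abs(Y)<250); rep("table",tbl)
    red=ok&(r>150)&(g<80)&(b<80)&(Z>45)&(Z<75)
    k,l,st,c=cv2.connectedComponentsWithStats(red.astype(np.uint8))
    for i in range(1,k):
        if st[i,4]>15: rep(f"red{np.round(c[i])}",l==i)
    white=ok&(Z>50)&(Z<70)&(abs(r-b)<40)
    k,l,st,c=cv2.connectedComponentsWithStats(white.astype(np.uint8))
    for i in range(1,k):
        if st[i,4]>150: rep(f"white{np.round(c[i])}",l==i,True)
    pur=ok&(b>r+30)&(r>g+30)&(Z>45)&(Z<72)&(X<800)
    k,l,st,c=cv2.connectedComponentsWithStats(pur.astype(np.uint8))
    for i in range(1,k):
        if st[i,4]>50: rep(f"pur{np.round(c[i])}",l==i,True)
    m=ctrl.search_frame
    bb=(290,186,336,227) if n=="top" else (199,135,244,176)
    M=np.zeros_like(ok); M[bb[1]:bb[3]+1,bb[0]:bb[2]+1]=1
    for lo,hi in((6,20),(20,40),(40,52),(52,70),(70,90)): rep(f"dock{lo}-{hi}",M&ok&(Z>lo)&(Z<hi),True)
    x0,y0,x1,y1=(285,180,340,232) if n=="top" else (194,130,249,180)
    cv2.imwrite(f"pics/d{n}.png",cv2.resize(np.load(n+"0.npz")["im"][y0:y1,x0:x1,::-1],None,fx=7,fy=7,interpolation=cv2.INTER_CUBIC))
a=cv2.imread("pics/dtop.png");b=cv2.imread("pics/dscene.png")
h=max(a.shape[0],b.shape[0]);o=np.zeros((h,a.shape[1]+b.shape[1],3),np.uint8);o[:a.shape[0],:a.shape[1]]=a;o[:b.shape[0],a.shape[1]:]=b;cv2.imwrite("pics/dd.png",o)
```

```text
top table 18133 [506.  -5.   1.] [ 308. -239.   -3.] [693. 235.   7.]
top red[245. 116.] 176 [784.  24.  63.] [766.   4.  60.] [804.  44.  67.]
top red[173. 214.] 72 [501. 214.  62.] [490. 203.  59.] [513. 225.  66.]
top red[268. 260.] 84 [383. -52.  62.] [370. -64.  58.] [395. -39.  66.]
top red[181. 292.] 87 [292. 183.  63.] [279. 171.  59.] [303. 195.  66.]
top red[326. 298.] 83 [ 286. -211.   62.] [ 275. -224.   59.] [ 299. -199.   66.]
top white[354. 196.] 864 [ 557. -290.   60.] [  87. -416.   51.] [1123. -139.   70.]
   rect [ 607.6 -277.3] [1117.7    3.9] 14.99
top white[265.  76.] 183 [904. -27.  60.] [892. -68.  51.] [944.   4.  69.]
   rect [921.7 -31.3] [75.7 61. ] 83.21
top white[173. 214.] 3250 [500. 212.  61.] [415. 143.  57.] [589. 282.  66.]
   rect [502.8 213.2] [181.5 140.5] 7.03
top white[324. 205.] 420 [ 537. -202.   59.] [ 506. -229.   52.] [ 573. -179.   64.]
   rect [ 539.5 -204.7] [68.1 52.2] 1.21
top white[269. 260.] 1034 [384. -52.  61.] [ 326. -111.   57.] [441.   6.  65.]
   rect [384.  -52.6] [ 60.3 139.7] 43.52
top white[182. 292.] 1103 [292. 180.  61.]
[... 2627 characters left out ...]
 196.  60.] [229. 159.  48.] [337. 219.  63.]
   rect [285.  187.6] [121.   59.2] 3.95
scene dock6-20 263 [ 560. -185.   10.] [ 487. -293.    6.] [ 594. -108.   20.]
   rect [ 542.1 -196.8] [112.7 183.1] 19.08
scene dock20-40 292 [ 551. -163.   33.] [ 513. -288.   21.] [ 575. -107.   40.]
   rect [ 542.8 -198.1] [ 67.6 186.9] 7.57
scene dock40-52 194 [ 542. -127.   46.] [ 508. -210.   40.] [ 575. -106.   51.]
   rect [ 539.2 -162. ] [ 70.6 114.2] 1.43
scene dock52-70 277 [ 546. -193.   58.] [ 508. -225.   52.] [ 574. -174.   61.]
   rect [ 541.5 -166.1] [120.2  70.4] 88.22
scene dock70-90 41 [ 541. -198.   76.] [ 529. -207.   71.] [ 550. -189.   78.]
   rect [ 539.6 -198.2] [19.1 20.5] 86.23
```

View pics/dd.png

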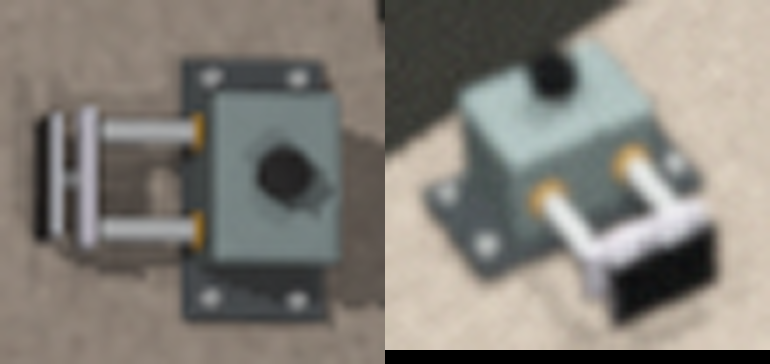

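The crop shows the dock head-on with a black pad face, square to within a degree or two. Now I'll check the wrist camera's mount and plan the first move, to a spot above the row's +y end.

```bash
cat >> h.py <<'E'
def plan(x,y,z,yawdeg):
    s=ctrl.read_state(); y0=s["tool_rot"][2]; p=np.array([x,y,z])-s["eef_pos"]
    c,n=np.cos(y0),np.sin(y0)
    sp=(np.degrees(y0)-yawdeg+180)%360-180
    print("row cm:",np.round([(p@[c,n,0])/10,(p@[n,-c,0])/10,-p[2]/10,sp],2))
def st():
    s=ctrl.read_state(); print("t",round(s["clock"],2),"pos",np.round(s["eef_pos"],1),"rpy",np.round(np.degrees(s["tool_rot"]),2),"F",np.round(s["force"],2),"w",round(s["width"],1),"gf",round(s["gripper_force"],1)); return s
E
python3 - <<'E'
from h import *
print(np.round(ctrl.calibration("wrist")["mount"],3),{k:v for k,v in ctrl.calibration("wrist").items() if k!="mount"})
plan(489,320,250,97); plan(520,60,330,97)
E
```

```text
[[ 1.0000e-03 -9.4900e-01 -3.1400e-01  8.0952e+01]
 [ 1.0000e+00  0.0000e+00  0.0000e+00 -5.7500e-01]
 [-0.0000e+00 -3.1400e-01  9.4900e-01 -1.1642e+02]
 [ 0.0000e+00  0.0000e+00  0.0000e+00  1.0000e+00]] {'vfov': 68.24784825001116, 'cx': 254.76156911722754, 'cy': 185.66979737728568}
row cm: [-11.13  -7.63   0.63  37.17]
row cm: [-31.93 -23.53  -7.37  37.17]
```

Call:
play_rows(targets=[[1,-16,-12,-7.4,19],[1,-31.9,-23.5,-7.4,37.2],[1,-31.9,-23.5,-7.4,37.2],[1,-31.9,-23.5,-7.4,37.2],[1,-31.9,-23.5,-7.4,37.2],[1,-31.9,-23.5,-7.4,37.2],[1,-31.9,-23.5,-7.4,37.2],[1,-31.9,-23.5,-7.4,37.2],[1,-31.9,-23.5,-7.4,37.2],[1,-31.9,-23.5,-7.4,37.2]])

```text
clock: 1.7
eef_pos: [520.2, 58.7, 330.8]
tool_rot: [3.141, -0.0, 1.688]
force: [-0.1, 0.7, -0.6]
width: -0.1
gripper_force: 0.0
```

```bash
cat >> h.py <<'E'
from scipy.spatial.transform import Rotation as R
def wristT():
    s=ctrl.read_state(); T=np.eye(4); T[:3,:3]=R.from_euler("xyz",s["tool_rot"]).as_matrix(); T[:3,3]=s["eef_pos"]
    return T@ctrl.calibration("wrist")["mount"]
def rect(q):
    r=cv2.minAreaRect(q[:,:2].astype(np.float32)); return np.round(r[0],1),np.round(r[1],1),round(r[2],2)
E
python3 - <<'E'
from h import *
st(); T=wristT(); im,d=ctrl.get_image("wrist"); np.savez("w1.npz",im=im,d=d,T=T)
cv2.imwrite("pics/w1.png",cv2.resize(im[:,:,::-1],(800,600)))
P=cloud("wrist",d,T); X,Y,Z=np.moveaxis(P,-1,0); r,g,b=np.moveaxis(im.astype(int),-1,0); ok=d>0
print("table",np.median(Z[ok&(abs(Z)<15)]))
m=ok&(r>150)&(g<80)&(b<80)&(Z>45)&(Z<75)&(X>440)&(X<560)&(Y>100); print("sticker",rect(P[m]))
m=ok&(Z>53)&(Z<70)&(X>390)&(X<620)&(Y>100)&(Y<310); print("row",rect(P[m]),np.median(P[m],0))
D=ok&(X>450)&(X<640)&(Y>-260)&(Y<-80)
for lo,hi in((2,6),(6,14),(25,40),(40,51),(53,68),(70,90)):
    m=D&(Z>lo)&(Z<hi); print(lo,m.sum(),rect(P[m]) if m.sum()>5 else "",np.round(P[m].max(0)) if m.any() else "")
m=D&(Z>16)&(Z<50)&(Y>-135)
print("pad pts by x:")
for x in range(505,580,8):
    k=m&(abs(X-x)<4)
    if k.any(): print(x,np.round(np.percentile(Y[k],[50,90,100]),1),k.sum())
E
```

```text
t 1.7 pos [520.2  58.7 330.8] rpy [179.94  -0.    96.74] F [-0.08  0.71 -0.58] w -0.1 gf 0.0
table -1.2057573824094447
sticker (array([501.2, 214.4]), array([25.6, 27. ]), 7.21)
row (array([503.7, 194.3]), array([180.9,  97.6]), 6.8) [503.34921872 196.8220256   58.80761447]
2 0  
6 1  [452. -80.  12.]
25 1  [452. -81.  34.]
40 1  [452. -80.  41.]
53 80 (array([ 510.2, -150.6]), array([ 18.9, 183. ]), 35.01) [561. -80.  67.]
70 38 (array([ 546.5, -202.4]), array([ 6.5, 19.8]), 6.27) [ 550. -193.   77.]
pad pts by x:
```

View pics/w1.png

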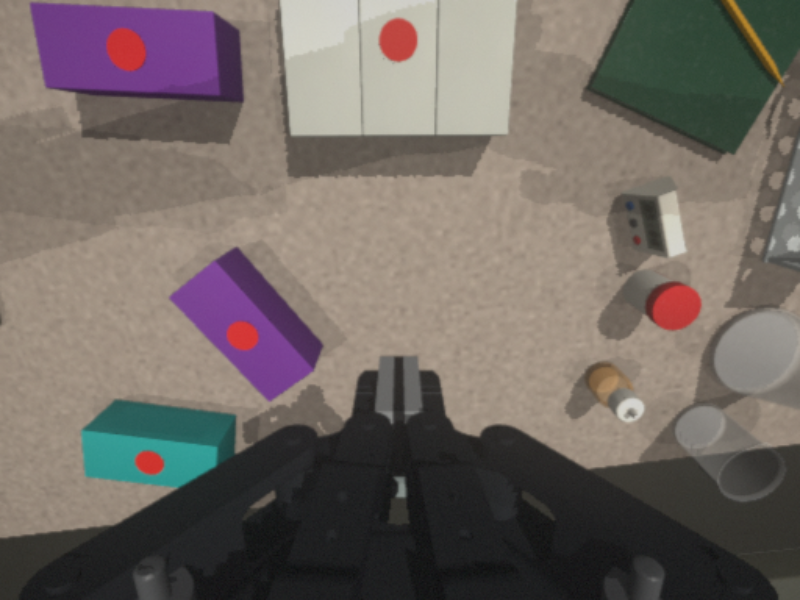

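The picture shows the sticker at (398,40) on the middle box. The gripper hides the dock. The wrist estimate agrees with the other cameras: sticker at about (501.5, 214.5), row at 6.9°. Moving behind the +y end.

```bash
python3 -c "
from h import *
plan(487.7,328.7,180,96.9); plan(487.7,328.7,43,96.9)"
```

```text
row cm: [26.98  0.04 15.04  0.04]
row cm: [26.98  0.04 28.74  0.04]
```

Call:
play_rows(targets=[[1,5,0,2,0],[1,10,0,4,0],[1,15,0,7,0],[1,19,0,10,0],[1,23,0,12,0],[1,27,0,15,0],[1,27,0,19,0],[1,27,0,23,0],[1,27,0,27,0],[1,27,0,28.7,0]])

```text
clock: 2.75
eef_pos: [483.0, 329.9, 39.0]
tool_rot: [-3.135, 0.001, 1.697]
force: [-0.3, -0.9, 0.5]
width: -0.0
gripper_force: 0.0
```

Call:
play_rows(targets=[[1,0,0,0,0],[1,0,0,0,0]])

```text
clock: 2.95
eef_pos: [486.3, 330.1, 43.2]
tool_rot: [-3.141, -0.001, 1.695]
force: [0.1, -0.5, 0.7]
width: 0.1
gripper_force: 0.0
```

Run:
```python
from h import *
st(); T=wristT(); im,d=ctrl.get_image("wrist"); np.savez("w2.npz",im=im,d=d,T=T)
i2,d2=ctrl.get_image("top"); np.savez("t2.npz",im=i2,d=d2)
cv2.imwrite("pics/w2.png",np.hstack([im[:,:,::-1][:, ::1], ])[:, :])
plan(511.6,131.1,43,96.9)
```

```text
t 2.95 pos [486.3 330.1  43.2] rpy [-1.7996e+02 -4.0000e-02  9.7100e+01] F [ 0.06 -0.48  0.73] w 0.1 gf 0.0
row cm: [-20.02  -0.05   0.16   0.14]
```

View pics/w2.png

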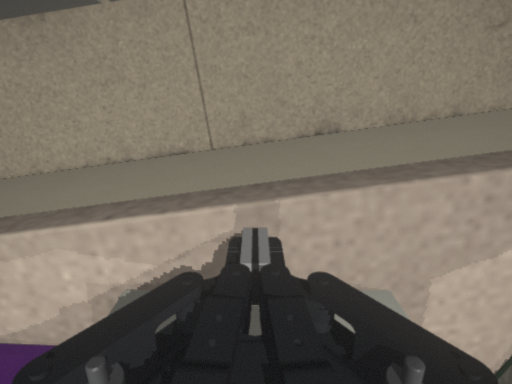

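The wrist view is blocked by the gripper and shows only bench. The tool pose is right, so I'll push straight along the box axis.

Call:
play_rows(targets=[[1,-1,0,0,0],[1,-1.8,0,0,0],[1,-2.4,0,0,0],[1,-3,0,0,0],[1,-3.6,0,0,0],[1,-4.2,0,0,0],[1,-4.8,0,0,0],[1,-5.4,0,0,0]])

```text
clock: 3.85
eef_pos: [493.9, 275.2, 43.5]
tool_rot: [3.141, -0.001, 1.693]
force: [-0.1, 3.7, 2.9]
width: -0.2
gripper_force: 0.0
```

Run:
```python
from h import *
st()
im,d=ctrl.get_image("scene"); P=cloud("scene",d); X,Y,Z=np.moveaxis(P,-1,0); r,g,b=np.moveaxis(im.astype(int),-1,0)
m=(d>0)&(r>150)&(g<80)&(b<80)&(Z>45)&(Z<75)&(X>440)&(X<560)&(Y>0); print("sticker",rect(P[m]))
plan(511.6,131.1,43,96.9)
```

```text
t 3.85 pos [493.9 275.2  43.5] rpy [ 1.7997e+02 -6.0000e-02  9.7010e+01] F [-0.05  3.67  2.9 ] w -0.2 gf 0.0
sticker (array([504.8, 198.3]), array([20.8, 21.9]), 63.03)
row cm: [-14.35   0.03   0.05   0.02]
```

Call:
play_rows(targets=[[1,-0.7,0,0,0],[1,-1.4,0,0,0],[1,-2.1,0,0,0],[1,-2.8,0,0,0],[1,-3.5,0,0,0],[1,-4.2,0,0,0],[1,-4.9,0,0,0],[1,-5.6,0,0,0],[1,-6.3,0,0,0],[1,-7.0,0,0,0]])

```text
clock: 4.9
eef_pos: [502.2, 204.9, 43.3]
tool_rot: [3.142, -0.0, 1.693]
force: [-0.3, 5.1, 3.5]
width: -0.0
gripper_force: 0.0
```

Call:
play_rows(targets=[[1,-0.7,0,0,0],[1,-1.4,0,0,0],[1,-2.1,0,0,0],[1,-2.8,0,0,0],[1,-3.5,0,0,0],[1,-4.2,0,0,0],[1,-4.9,0,0,0],[1,-5.6,0,0,0],[1,-6.3,0,0,0],[1,-7.4,0,0,0]])

```text
clock: 5.9
eef_pos: [511.0, 132.0, 43.3]
tool_rot: [-3.141, -0.001, 1.694]
force: [-0.6, 5.1, 5.8]
width: -0.3
gripper_force: 0.0
```

```bash
cat > look.py <<'E'
from h import *
import sys
st()
for n in ("top","scene"):
    im,d=ctrl.get_image(n); cv2.imwrite(f"pics/{n}_{sys.argv[1]}.png",cv2.resize(im[:,:,::-1],(800,600)))
    P=cloud(n,d); X,Y,Z=np.moveaxis(P,-1,0); r,g,b=np.moveaxis(im.astype(int),-1,0)
    m=(d>0)&(r>150)&(g<80)&(b<80)&(Z>45)&(Z<75)&(X>440)&(X<600)&(Y>-150)&(Y<300); print(n,"sticker",rect(P[m]))
    w=(d>0)&(Z>53)&(Z<68)&(X>390)&(X<640)&(Y>-160)&(Y<310)&(abs(r-b)<60)&(r>90)
    k,l,s,c=cv2.connectedComponentsWithStats((w|m).astype(np.uint8))
    for i in range(1,k):
        if s[i,4]>150: print("  comp",s[i,4],rect(P[l==i]))
E
python3 look.py a
```

```text
t 5.9 pos [511.  132.   43.3] rpy [-1.7998e+02 -3.0000e-02  9.7030e+01] F [-0.65  5.06  5.76] w -0.3 gf 0.0
top sticker (array([526.4,  48.4]), array([24.3, 14.9]), 74.18)
  comp 321 (array([556.7, 266.3]), array([59.7, 48.3]), 7.02)
  comp 923 (array([522.9,  44.8]), array([ 60.7, 131.7]), 7.94)
scene sticker (array([521.7,  52.6]), array([17.9, 19.5]), 6.54)
  comp 674 (array([523.8,  37.6]), array([ 62.3, 115.3]), 6.78)
  comp 1244 (array([442.4, 211.5]), array([ 62.1, 140.3]), 6.61)
  comp 1428 (array([561.9, 225.5]), array([ 61.8, 140.8]), 6.82)
```

View pics/top_a.png

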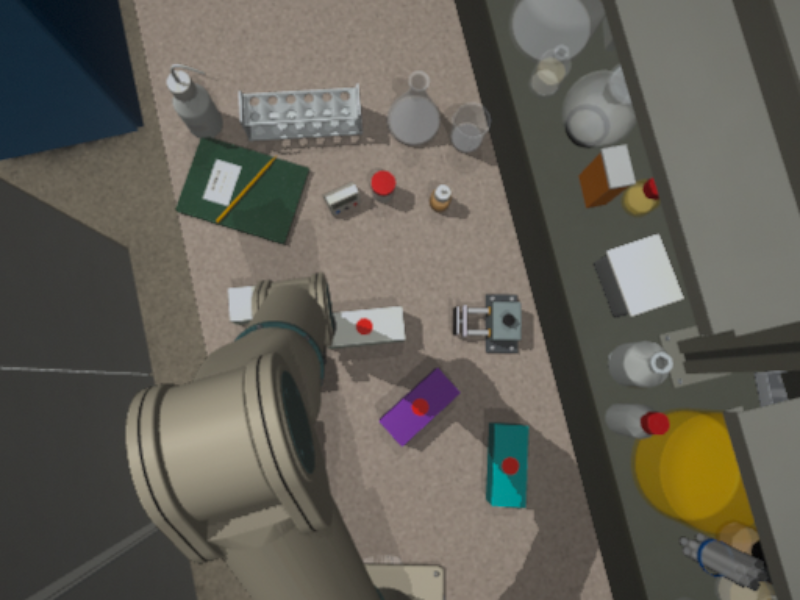

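The box is clear of the row and the neighbours are unmoved (scene midpoint 502,218 before and after). Next I back off, rise and work out the grasp. I'll also refine the dock's angle from the first top picture.

Call:
play_rows(targets=[[1,1.0,0,0,0],[1,1.2,0,-2,0],[1,1.2,0,-6,0],[0,1.0,0,-10,0],[0,-3,0,-12,0],[0,-7,0,-12,0],[0,-8.2,0,-12,0],[0,-8.2,0,-12,0]])

```text
clock: 6.8
eef_pos: [520.6, 48.4, 162.9]
tool_rot: [-3.14, 0.001, 1.688]
force: [0.3, 0.6, 0.6]
width: 72.1
gripper_force: 0.0
```

```bash
python3 look.py b
python3 - <<'E'
from h import *
T=wristT(); im,d=ctrl.get_image("wrist"); P=cloud("wrist",d,T); X,Y,Z=np.moveaxis(P,-1,0)
r,g,b=np.moveaxis(im.astype(int),-1,0)
m=(d>0)&(Z>53)&(Z<68)&(X>470)&(X<580)&(Y>-40)&(Y<135)&(r>90)&(abs(r-b)<60); print("wrist box",rect(P[m]))
plan(521,50,40,96.9)
# dock top edges, ray-plane at z
def flat(u,v,z,cam="top"):
    c=ctrl.calibration(cam); f=192/np.tan(np.radians(c["vfov"])/2); E=c["extrinsics"]
    w=np.stack([(u-c["cx"])/f,(v-c["cy"])/f,np.ones_like(u)],-1)@E[:3,:3].T
    return E[:3,3]+w*((z-E[2,3])/w[:,2])[:,None]
for cam,bb in(("top",(285,180,340,232)),("scene",(194,130,249,180))):
    z=np.load(cam+"0.npz"); P=cloud(cam,z["d"]); Z=P[...,2]; i=z["im"].astype(int)
    M=np.zeros(Z.shape,bool); M[bb[1]:bb[3],bb[0]:bb[2]]=1
    m=M&(z["d"]>0)&(Z>51)&(Z<90)&(P[...,1]<-165)&(P[...,1]>-240)
    cs,_=cv2.findContours(m.astype(np.uint8),cv2.RETR_EXTERNAL,cv2.CHAIN_APPROX_NONE); c=max(cs,key=cv2.contourArea)[:,0].astype(float)
    q=flat(c[:,0],c[:,1],60.); (ctr,sz,a)=cv2.minAreaRect(q[:,:2].astype(np.float32)); print(cam,"block",ctr,sz,a)
    a=np.radians(a if a<45 else a-90); l=(q[:,:2]-ctr)@np.array([[np.cos(a),-np.sin(a)],[np.sin(a),np.cos(a)]])
    h=np.abs(l).max(0)
    for ax,sg in((0,1),(0,-1),(1,1),(1,-1)):
        k=(l[:,ax]*sg>h[ax]-4)&(abs(l[:,1-ax])<h[1-ax]-6)
        p=np.polyfit(l[k,1-ax],l[k,ax],1); print("  edge",ax,sg,k.sum(),"angle",round(np.degrees(a+(-1 if ax==0 else 1)*np.arctan(p[0])),2))
    # pad black / whole thing silhouettes
    dark=M&(i.max(-1)<70)&(P[...,1]>-135)&(P[...,1]<-95)&(Z>10)
    print("  dark pad",dark.sum(),rect(P[dark]) if dark.sum()>4 else "", np.round(P[dark].max(0),1) if dark.any() else "")
E
```

```text
t 6.8 pos [520.6  48.4 162.9] rpy [-1.7991e+02  7.0000e-02  9.6740e+01] F [0.3  0.57 0.57] w 72.1 gf 0.0
top sticker (array([0., 0.]), array([0., 0.]), 0.0)
  comp 1099 (array([562.1, 220.6]), array([ 60.4, 139.7]), 7.08)
  comp 1031 (array([442.2, 208.2]), array([ 60., 136.]), 6.99)
  comp 251 (array([409.4, -74.6]), array([35.5, 93.5]), 1.43)
scene sticker (array([523.6,  52.4]), array([19.1, 17.9]), 20.42)
  comp 917 (array([522.1,  51.9]), array([ 63.1, 141.5]), 7.09)
  comp 1236 (array([442.8, 211.4]), array([ 61.2, 140.9]), 6.54)
  comp 1423 (array([561.1, 225.8]), array([ 63.6, 140.2]), 6.39)
wrist box (array([521.7,  47.4]), array([ 60.1, 140.3]), 7.42)
row cm: [-0.26  0.02 12.26  0.2 ]
top block (538.9402465820312, -203.71282958984375) (68.13652801513672, 50.569576263427734) 0.4842938780784607
  edge 0 1 13 angle 1.72
  edge 0 -1 13 angle 1.64
  edge 1 1 20 angle 0.01
  edge 1 -1 20 angle 0.19
  dark pad 33 (array([ 537.5, -112.8]), array([45.4,  1.1]), 1.16) [ 560.2 -112.4   52.6]
scene block (701.4010620117188, 97.42715454101562) (43.73229217529297, 68.75366973876953) 29.119972229003906
  edge 0 1 16 angle 25.87
  edge 0 -1 13 angle 25.24
  edge 1 1 6 angle 35.58
  edge 1 -1 5 angle 36.65
  dark pad 104 (array([ 540.4, -107.9]), array([ 5.1, 45.1]), 89.81) [ 563.  -105.2   48.3]
```

```bash
python3 -c "
from h import *
print(np.round(ctrl.read_state()['qpos'],2))
plan(425,-90,230,0)"
```

```text
[-0.22  0.59  0.1   1.96 -0.1   0.6   0.07]
row cm: [-12.96 -11.23  -6.74  97.1 ]
```

Call:
play_rows(targets=[[0,0,0,-6.7,8],[0,-3,-3,-6.7,16],[0,-6,-6,-6.7,24],[0,-9,-9,-6.7,32],[0,-13,-11.2,-6.7,40],[0,-13,-11.2,-6.7,48],[0,-13,-11.2,-6.7,56],[0,-13,-11.2,-6.7,64],[0,-13,-11.2,-6.7,72],[0,-13,-11.2,-6.7,80]])

```text
clock: 7.95
eef_pos: [426.0, -90.1, 229.9]
tool_rot: [-3.141, 0.001, 0.294]
force: [0.2, -0.1, -0.2]
width: 85.2
gripper_force: 0.0
```

Call:
play_rows(targets=[[0,0,0,0,8],[0,0,0,0,16],[0,0,0,0,17],[0,0,0,0,17],[0,0,0,0,17]])

```text
clock: 8.45
eef_pos: [425.9, -91.4, 230.1]
tool_rot: [-3.141, 0.0, 0.003]
force: [0.4, 0.5, -0.7]
width: 85.4
gripper_force: 0.0
```

Run:
```python
from h import *
s=st(); print(np.round(s["qpos"],2)); T=wristT(); im,d=ctrl.get_image("wrist"); np.savez("w3.npz",im=im,d=d,T=T)
cv2.imwrite("pics/w3.png",cv2.resize(im[:,:,::-1],(800,600)))
P=cloud("wrist",d,T); X,Y,Z=np.moveaxis(P,-1,0); r,g,b=np.moveaxis(im.astype(int),-1,0); ok=d>0
m=ok&(Z>53)&(Z<68)&(X>470)&(X<580)&(Y>-40)&(Y<135)&(r>90)&(abs(r-b)<60); print("box",rect(P[m]),m.sum())
D=ok&(X>470)&(X<620)&(Y>-250)&(Y<-95)
for lo,hi in((3,14),(25,38),(38,52),(53,68),(70,90)):
    m=D&(Z>lo)&(Z<hi); print(lo,m.sum(),rect(P[m]) if m.sum()>5 else "")
m=D&(Z>40)&(Z<56)&(Y>-150)
for x in range(510,572,6):
    k=m&(abs(X-x)<3)
    if k.any(): print(x,np.round(np.percentile(Y[k],[2,50,98]),1),np.round(np.median(Z[k])),k.sum())
```

```text
t 8.45 pos [425.9 -91.4 230.1] rpy [-1.7998e+02  2.0000e-02  1.9000e-01] F [ 0.37  0.54 -0.74] w 85.4 gf 0.0
[-0.31  0.43  0.63  2.13 -0.4   0.7  -0.98]
box (array([522.1,  47.4]), array([ 60.2, 140.4]), 7.47) 9178
3 1956 (array([ 539.8, -172.4]), array([109.5, 122.3]), 0.19)
25 1301 (array([ 538. , -145.1]), array([68.3, 69.4]), 2.16)
38 1234 (array([ 538. , -145.2]), array([68.2, 69.4]), 2.18)
53 3826 (array([ 539.8, -203. ]), array([68.9, 51.8]), 0.31)
70 550 (array([ 539.8, -203.3]), array([21., 21.]), 47.41)
510 [-132.9 -130.3 -127.8] 43.0 12
516 [-132.7 -118.1 -111.3] 45.0 75
522 [-132.3 -117.  -111.2] 47.0 97
528 [-132.9 -117.5 -111.2] 47.0 95
534 [-132.8 -117.5 -111.1] 44.0 96
540 [-132.4 -116.4 -111. ] 47.0 94
546 [-132.  -117.  -111.3] 48.0 89
552 [-132.8 -117.8 -111.2] 47.0 101
558 [-132.5 -117.6 -111. ] 47.0 103
564 [-132.3 -127.4 -111. ] 44.0 75
```

View pics/w3.png

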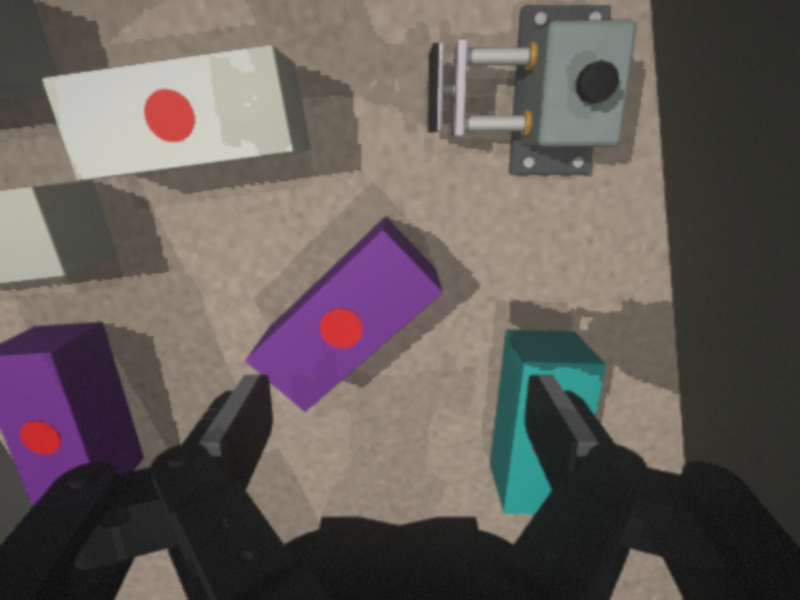

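In this wrist view the box's sticker is at (170,115) and the dock is at (580,85), with a flat pad at column 435. Measured: dock (539.8, -203) with yaw about 0.25°, pad face y = -111, box (522, 47.4) with yaw about 7.4°. Moving back to grasp.

```bash
python3 -c "
from h import *
plan(522,47.5,140,97.3)"
```

```text
row cm: [  9.65 -13.89   9.02 -97.17]
```

Call:
play_rows(targets=[[0,2,-3,0,-8],[0,4,-6,2,-16],[0,6,-9,4,-24],[0,8,-12,6,-32],[0,9.65,-13.9,9,-40],[0,9.65,-13.9,9,-48],[0,9.65,-13.9,9,-56],[0,9.65,-13.9,9,-64],[0,9.65,-13.9,9,-72],[0,9.65,-13.9,9,-80]])

```text
clock: 9.5
eef_pos: [522.4, 46.8, 140.3]
tool_rot: [3.142, -0.0, 1.403]
force: [-0.1, 0.3, 0.2]
width: 84.9
gripper_force: 0.0
```

Call:
play_rows(targets=[[0,0,0,0,-8],[0,0,0,0,-16],[0,0,0,0,-17.2],[0,0,0,0,-17.2],[0,0,0,0,-17.2]])

```text
clock: 10.0
eef_pos: [522.3, 46.7, 140.3]
tool_rot: [3.142, -0.0, 1.694]
force: [-0.7, 0.2, 0.3]
width: 85.5
gripper_force: 0.0
```

```bash
python3 -c "
from h import *
st();plan(522,47.5,40,97.3)"
```

```text
t 10.0 pos [522.3  46.7 140.3] rpy [180.    -0.    97.05] F [-0.74  0.2   0.27] w 85.5 gf 0.0
row cm: [ 0.08 -0.02 10.03 -0.25]
```

Call:
play_rows(targets=[[0,0,0,3,-0.2],[0,0,0,6,-0.2],[0,0,0,9,-0.2],[0,0,0,10,-0.2],[0,0,0,10,-0.2],[1,0,0,10,-0.2],[1,0,0,10,-0.2],[1,0,0,10,-0.2],[1,0,0,10,-0.2],[1,0,0,10,-0.2]])

```text
clock: 11.0
eef_pos: [523.4, 46.9, 41.8]
tool_rot: [3.139, -0.0, 1.699]
force: [-1.0, 0.6, 7.1]
width: 59.2
gripper_force: 65.8
```

```bash
python3 look.py c; python3 -c "
from h import *
plan(539.5,-21,40,90.3)"
```

```text
t 11.0 pos [523.4  46.9  41.8] rpy [179.84  -0.    97.36] F [-0.96  0.63  7.1 ] w 59.2 gf 65.8
top sticker (array([0., 0.]), array([0., 0.]), 0.0)
  comp 1097 (array([561.8, 220.9]), array([ 61.1, 140.1]), 6.33)
  comp 293 (array([437.5, 249.2]), array([60. , 55.3]), 1.66)
  comp 342 (array([416.1, -71.6]), array([49.1, 76.7]), 1.49)
scene sticker (array([520.1,  53.4]), array([23.9, 14.3]), 45.32)
  comp 569 (array([513.4,  81.3]), array([76.6, 80.5]), 11.01)
  comp 1238 (array([443.1, 211. ]), array([ 63.5, 141.1]), 7.71)
  comp 1424 (array([562.1, 225.7]), array([ 62.2, 141.9]), 6.98)
row cm: [-6.94  0.72  0.18  7.06]
```

Call:
play_rows(targets=[[1,-0.5,0.05,-0.1,0],[1,-1.2,0.1,-0.1,1],[1,-2.0,0.2,-0.1,2],[1,-2.8,0.3,-0.1,3],[1,-3.6,0.4,-0.1,4],[1,-4.4,0.5,-0.1,5],[1,-5.2,0.6,-0.1,6],[1,-6.0,0.7,-0.1,7],[1,-6.9,0.7,-0.1,7],[1,-6.9,0.7,-0.1,7]])

```text
clock: 12.1
eef_pos: [539.0, -22.4, 41.8]
tool_rot: [3.14, 0.001, 1.575]
force: [0.2, -1.6, 5.8]
width: 59.0
gripper_force: 65.6
```

```bash
python3 look.py d; python3 -c "
from h import *
T=wristT(); im,d=ctrl.get_image('wrist'); P=cloud('wrist',d,T); X,Y,Z=np.moveaxis(P,-1,0)
r,g,b=np.moveaxis(im.astype(int),-1,0)
m=(d>0)&(Z>53)&(Z<68)&(X>470)&(X<600)&(Y>-140)&(Y<80)&(r>90)&(abs(r-b)<60); print('wrist box',m.sum(),rect(P[m]),P[m].max(0))
plan(539.5,-21,40,90.3)"
```

```text
t 12.1 pos [539.  -22.4  41.8] rpy [1.799e+02 4.000e-02 9.025e+01] F [ 0.23 -1.57  5.81] w 59.0 gf 65.6
top sticker (array([0., 0.]), array([0., 0.]), 0.0)
  comp 1094 (array([561.8, 220.7]), array([ 60.7, 139.2]), 6.75)
  comp 174 (array([538.7,  33.9]), array([23.9, 59.8]), 88.95)
  comp 1120 (array([442.4, 206. ]), array([ 59.8, 139.4]), 6.93)
scene sticker (array([538.7, -17.6]), array([23. , 19.2]), 20.83)
  comp 304 (array([416.3, -62. ]), array([ 51.1, 106. ]), 0.2)
  comp 543 (array([537.9,  11.1]), array([66.4, 84. ]), 3.99)
  comp 1239 (array([442.3, 211.7]), array([ 62.2, 140.6]), 6.73)
  comp 1422 (array([562.4, 225.8]), array([ 62. , 141.6]), 7.37)
wrist box 27180 (array([545.,   0.]), array([95.6, 96.5]), 0.4) [592.84210755  48.36071637  67.81884609]
row cm: [ 0.13  0.05  0.18 -0.05]
```

View pics/scene_d.png

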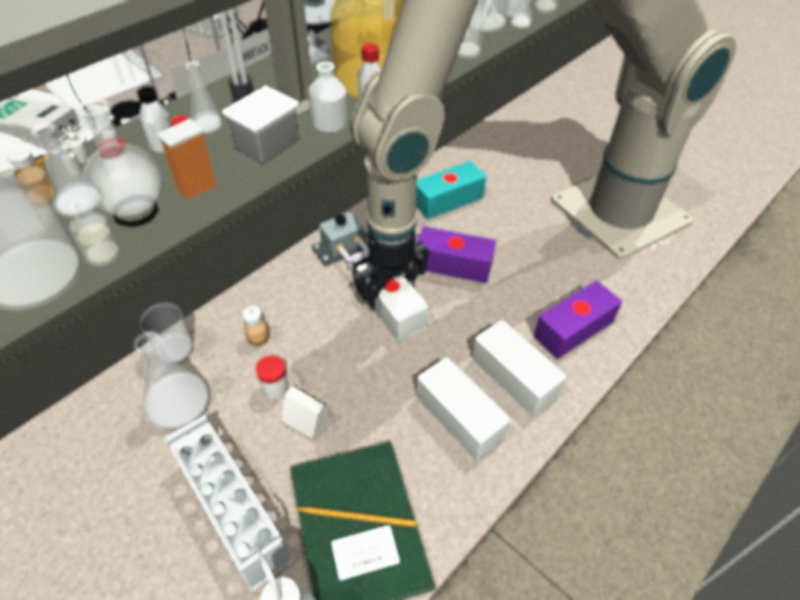

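The scene view shows the box gripped in front of the dock near (395,295), with the row boxes and bystanders undisturbed. Creeping up to the pad now.

Call:
play_rows(targets=[[1,-0.2,0.06,-0.1,0],[1,-0.5,0.12,-0.2,0],[1,-0.8,0.12,-0.2,0],[1,-1.1,0.12,-0.2,0],[1,-1.3,0.12,-0.2,0],[1,-1.4,0.12,-0.2,0],[1,-1.4,0.12,-0.2,0]])

```text
clock: 12.95
eef_pos: [539.3, -34.9, 43.3]
tool_rot: [-3.141, 0.0, 1.577]
force: [-0.3, 0.1, -1.3]
width: 59.4
gripper_force: 65.0
```

Call:
play_rows(targets=[[1,-0.05,0,0,0],[1,-0.1,0,0,0],[1,-0.15,0,0,0],[1,-0.2,0,0,0]])

```text
clock: 13.35
eef_pos: [539.4, -36.6, 43.3]
tool_rot: [-3.142, -0.0, 1.577]
force: [1.1, -0.7, -2.9]
width: 59.6
gripper_force: 65.0
```

Call:
play_rows(targets=[[1,-0.05,0,0,0],[1,-0.1,0,0,0],[1,-0.15,0,0,0],[1,-0.2,0,0,0]])

```text
clock: 13.75
eef_pos: [539.4, -38.7, 43.3]
tool_rot: [-3.142, -0.0, 1.577]
force: [1.1, -0.7, -1.6]
width: 59.9
gripper_force: 65.0
```

The negative Fz means the last raise took the box's weight, about 1 mm off the bench. I'm setting it down straight away.

Call:
play_rows(targets=[[1,0,0,0.1,0],[1,0,0,0.15,0],[1,0,0,0.15,0]])

```text
clock: 14.05
eef_pos: [539.4, -38.7, 41.9]
tool_rot: [3.142, 0.0, 1.577]
force: [-0.1, -0.4, -0.2]
width: 59.2
gripper_force: 65.0
```

Call:
play_rows(targets=[[1,0,0,0,0]])

```text
clock: 14.15
eef_pos: [539.4, -38.7, 41.9]
tool_rot: [3.142, 0.0, 1.577]
force: [-0.8, -0.1, 0.3]
width: 59.3
gripper_force: 65.0
```

Call:
play_rows(targets=[[1,-0.05,0.04,0.03,0],[1,-0.1,0.07,0.05,0],[1,-0.15,0.07,0.05,0],[1,-0.2,0.07,0.05,0],[1,-0.2,0.07,0.05,0]])

```text
clock: 14.65
eef_pos: [539.5, -38.8, 41.9]
tool_rot: [-3.14, -0.002, 1.579]
force: [-3.0, 3.7, 8.1]
width: 59.4
gripper_force: 66.0
```

Call:
play_rows(targets=[[1,-0.05,0,0,0],[1,-0.1,0,0,0],[1,-0.15,0,0,0],[1,-0.2,0,0,0],[1,-0.2,0,0,0]])

```text
clock: 15.15
eef_pos: [540.1, -40.3, 41.9]
tool_rot: [-3.142, -0.003, 1.58]
force: [-2.4, 5.8, 6.6]
width: 59.2
gripper_force: 65.9
```

Call:
play_rows(targets=[[1,-0.05,0,0,0],[1,-0.1,0,0,0],[1,-0.15,0,0,0],[1,-0.2,0,0,0],[1,-0.2,0,0,0]])

```text
clock: 15.65
eef_pos: [540.6, -42.1, 41.9]
tool_rot: [3.141, -0.003, 1.58]
force: [-1.4, 6.4, 5.5]
width: 59.6
gripper_force: 65.7
```

Contact is near, but the downward load makes the force reading unclear. I'll release, check alignment from above, then press with shut fingers on the box's end.

Call:
play_rows(targets=[[0,0,0,0,0],[0,0,0,0,0],[0,0,0,0,0],[0,0,0,-3,0],[0,0,0,-7,0],[0,0,0,-11,0],[0,0,0,-15,0],[0,0,0,-18.8,0],[0,0,0,-18.8,0]])

```text
clock: 16.55
eef_pos: [543.3, -45.5, 234.3]
tool_rot: [3.131, 0.001, 1.576]
force: [0.4, -0.4, -0.2]
width: 85.5
gripper_force: 0.0
```

```bash
python3 look.py e; python3 -c "
from h import *
plan(425,-90,230,0)"
```

```text
t 16.55 pos [543.3 -45.5 234.3] rpy [1.7941e+02 4.0000e-02 9.0320e+01] F [ 0.38 -0.43 -0.16] w 85.5 gf 0.0
top sticker (array([0., 0.]), array([0., 0.]), 0.0)
  comp 1096 (array([562.3, 220.7]), array([ 60.8, 139.6]), 6.93)
  comp 382 (array([5.398e+02, 1.000e-01]), array([59.8, 50. ]), 1.67)
  comp 1124 (array([442.5, 206.2]), array([ 60.1, 139.8]), 7.01)
scene sticker (array([540.5, -37.4]), array([15.1, 16.3]), 59.31)
  comp 345 (array([400.2, -64.1]), array([63.5, 92.9]), 42.28)
  comp 848 (array([540.4, -37.7]), array([ 61. , 142.6]), 0.74)
  comp 1237 (array([441.9, 211.1]), array([ 63.7, 140.8]), 5.99)
  comp 1419 (array([561.9, 225.7]), array([ 62. , 140.9]), 6.92)
row cm: [ -4.43 -11.57  -0.    90.35]
```

Call:
play_rows(targets=[[0,0,-1.5,0,8],[0,0,-3,0,16],[0,-1,-5,0,24],[0,-2,-7,0,32],[0,-3,-9,0,40],[0,-4.4,-11.5,0,48],[0,-4.4,-11.5,0,56],[0,-4.4,-11.5,0,64],[0,-4.4,-11.5,0,72],[0,-4.4,-11.5,0,80]])

```text
clock: 17.65
eef_pos: [424.2, -89.5, 227.9]
tool_rot: [-3.141, 0.003, 0.175]
force: [-0.2, -0.4, -1.4]
width: 85.4
gripper_force: 0.0
```

Call:
play_rows(targets=[[0,0,0,0,8],[0,0,0,0,10.3],[0,0,0,0,10.3],[0,0,0,0,10.3],[0,0,0,0,10.3]])

```text
clock: 18.15
eef_pos: [425.1, -89.5, 228.8]
tool_rot: [3.142, 0.001, 0.002]
force: [0.6, 0.1, -1.1]
width: 85.3
gripper_force: 0.0
```

```bash
cat > rel.py <<'E'
from h import *
import sys
s=st(); T=wristT(); im,d=ctrl.get_image("wrist")
cv2.imwrite(f"pics/w{sys.argv[1]}.png",cv2.resize(im[:,:,::-1],(800,600)))
P=cloud("wrist",d,T); X,Y,Z=np.moveaxis(P,-1,0); r,g,b=np.moveaxis(im.astype(int),-1,0); ok=d>0
m=ok&(Z>54)&(Z<66)&(X>490)&(X<590)&(Y>-118)&(Y<60)&(r>90); print("box",rect(P[m]),m.sum())
D=ok&(X>470)&(X<620)&(Y>-250)&(Y<-165); m=D&(Z>54)&(Z<67); print("block",rect(P[m]))
D=ok&(X>470)&(X<620)&(Y>-165)&(Y<-95); m=D&(Z>38)&(Z<52); print("pad/rods",rect(P[m]))
for x in range(516,567,8):
    k=m&(abs(X-x)<4)
    if k.any(): print(x,np.round(np.percentile(Y[k],[2,50,98]),1))
E
python3 rel.py 4
```

```text
t 18.15 pos [425.1 -89.5 228.8] rpy [1.8e+02 7.0e-02 1.1e-01] F [ 0.57  0.14 -1.08] w 85.3 gf 0.0
box (array([540.3, -41.2]), array([ 60. , 140.5]), 0.23) 10766
block (array([ 539.8, -203.1]), array([69.4, 51.3]), 0.67)
pad/rods (array([ 538.9, -114.3]), array([56.1, 37.7]), 0.59)
516 [-132.9 -127.3 -112.2]
524 [-132.2 -127.3 -112.9]
532 [-132.9 -127.2 -112.7]
540 [-132.5 -127.  -112.5]
548 [-132.1 -118.  -112.2]
556 [-132.6 -117.9 -112. ]
564 [-132.1 -127.5 -111.9]
```

View pics/w4.png

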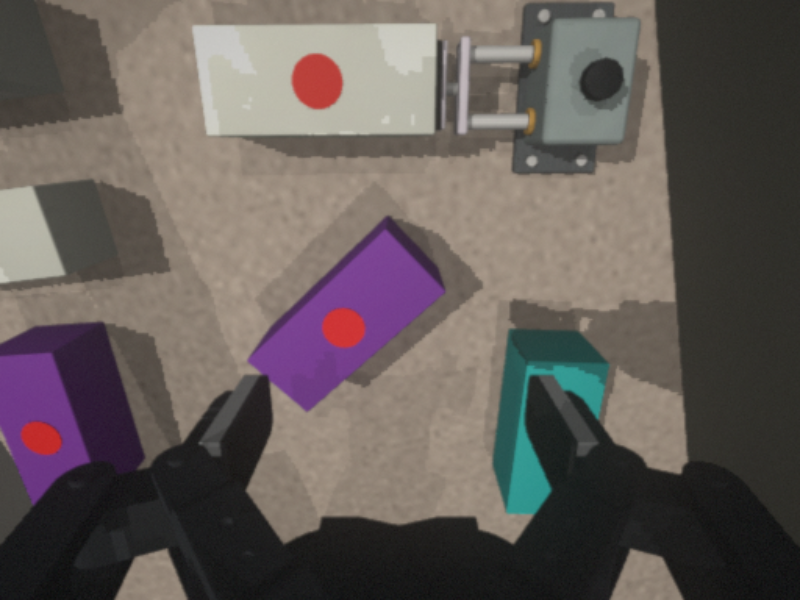

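The box is centred (540.3 against 539.8), square to within half a degree, and just touching the pad (front at -111.4). Now I'll go behind it with shut fingers.

```bash
python3 -c "
from h import *
plan(540,62,150,90.4)"
```

```text
row cm: [ 11.51 -15.13   7.89 -90.3 ]
```

Call:
play_rows(targets=[[1,2,-3,0,-8],[1,4,-6,0,-16],[1,6,-9,0,-24],[1,8,-12,2,-32],[1,11.5,-15.1,4,-40],[1,11.5,-15.1,6,-48],[1,11.5,-15.1,7.9,-56],[1,11.5,-15.1,7.9,-64],[1,11.5,-15.1,7.9,-72],[1,11.5,-15.1,7.9,-80]])

```text
clock: 19.2
eef_pos: [540.1, 61.5, 149.9]
tool_rot: [-3.141, 0.0, 1.404]
force: [0.2, -0.9, 1.1]
width: -0.1
gripper_force: 0.0
```

Call:
play_rows(targets=[[1,0,0,0,-8],[1,0,0,0,-10.3],[1,0,0,0,-10.3],[1,0,0,0,-10.3]])

```text
clock: 19.6
eef_pos: [540.3, 61.5, 150.3]
tool_rot: [-3.142, 0.0, 1.575]
force: [-0.7, -0.4, -1.2]
width: 0.2
gripper_force: 0.0
```

```bash
python3 -c "
from h import *
st();plan(540.2,52,41,90.4)"
```

```text
t 19.6 pos [540.3  61.5 150.3] rpy [-180.      0.     90.24] F [-0.66 -0.45 -1.15] w 0.2 gf 0.0
row cm: [-9.500e-01 -1.000e-02  1.093e+01 -1.600e-01]
```

Call:
play_rows(targets=[[1,0,0,4,-0.1],[1,0,0,8,-0.1],[1,0,0,10.9,-0.1],[1,0,0,10.9,-0.1],[1,-0.5,0,10.9,-0.1],[1,-1.0,0,10.9,-0.1],[1,-1.0,0,10.9,-0.1],[1,-1.0,0,10.9,-0.1]])

```text
clock: 20.4
eef_pos: [541.3, 51.4, 42.7]
tool_rot: [3.139, -0.0, 1.578]
force: [0.6, 0.0, -0.3]
width: 0.1
gripper_force: 0.0
```

Call:
play_rows(targets=[[1,-0.2,0,0,0],[1,-0.4,0,0,0],[1,-0.6,0,0,0],[1,-0.7,0,0,0],[1,-0.7,0,0,0]])

```text
clock: 20.9
eef_pos: [540.3, 44.4, 41.2]
tool_rot: [-3.141, 0.0, 1.579]
force: [0.1, -0.5, 0.8]
width: 0.7
gripper_force: 0.0
```

Call:
play_rows(targets=[[1,-0.1,0,0,0],[1,-0.2,0,0,0],[1,-0.3,0,0,0],[1,-0.3,0,0,0],[1,-0.3,0,0,0]])

```text
clock: 21.4
eef_pos: [540.4, 41.9, 41.3]
tool_rot: [-3.141, -0.0, 1.579]
force: [0.1, 1.5, -0.6]
width: -0.2
gripper_force: 0.0
```

Call:
play_rows(targets=[[1,-0.05,0,0,0],[1,-0.1,0,0,0],[1,-0.15,0,0,0],[1,-0.2,0,0,0],[1,-0.2,0,0,0]])

```text
clock: 21.9
eef_pos: [540.4, 40.1, 41.3]
tool_rot: [-3.141, -0.0, 1.579]
force: [-0.2, 3.4, -0.3]
width: 0.1
gripper_force: 0.0
```

Call:
play_rows(targets=[[1,-0.05,0,0,0],[1,-0.1,0,0,0],[1,-0.15,0,0,0],[1,-0.15,0,0,0]])

```text
clock: 22.3
eef_pos: [540.4, 38.5, 41.3]
tool_rot: [-3.142, -0.0, 1.579]
force: [-0.5, 4.4, -0.3]
width: -0.5
gripper_force: 0.0
```

Call:
play_rows(targets=[[1,-0.05,0,0,0],[1,-0.1,0,0,0],[1,-0.15,0,0,0],[1,-0.15,0,0,0]])

```text
clock: 22.7
eef_pos: [540.5, 37.4, 41.3]
tool_rot: [3.142, -0.001, 1.58]
force: [-0.2, 5.3, -0.1]
width: -0.2
gripper_force: 0.0
```

Call:
play_rows(targets=[[1,-0.05,0,0,0],[1,-0.1,0,0,0],[1,-0.15,0,0,0],[1,-0.15,0,0,0]])

```text
clock: 23.1
eef_pos: [540.5, 36.4, 41.3]
tool_rot: [3.142, -0.001, 1.58]
force: [-0.5, 6.6, -0.1]
width: -0.1
gripper_force: 0.0
```

Force rises about 1 N/mm, so the pad is loading as specified. The friction offset is about 0.5–1 N. One last small step, then hold.

Call:
play_rows(targets=[[1,-0.05,0,0,0],[1,-0.1,0,0,0],[1,-0.13,0,0,0],[1,-0.13,0,0,0],[1,-0.13,0,0,0]])

```text
clock: 23.6
eef_pos: [540.5, 35.5, 41.4]
tool_rot: [3.141, -0.002, 1.58]
force: [-0.4, 8.2, -0.3]
width: 0.1
gripper_force: 0.0
```

Call:
play_rows(targets=[[1,0,0,0,0],[1,0,0,0,0],[1,0,0,0,0]])

```text
clock: 23.9
eef_pos: [540.4, 35.5, 41.4]
tool_rot: [3.142, -0.002, 1.58]
force: [-0.8, 8.3, 1.4]
width: -0.0
gripper_force: 0.0
```

Call:
play_rows(targets=[[1,0,0,0,0],[1,0,0,0,0],[1,0,0,0,0],[1,0,0,0,0]])

```text
clock: 24.3
eef_pos: [540.5, 35.5, 41.4]
tool_rot: [3.142, -0.002, 1.58]
force: [-0.8, 8.2, -0.3]
width: -0.1
gripper_force: 0.0
```

Call:
play_rows(targets=[[1,0.05,0,0,0],[1,0.1,0,0,0],[1,0.15,0,0,0],[1,0.2,0,0,0],[1,0.2,0,0,0]])

```text
clock: 24.8
eef_pos: [540.5, 36.9, 41.3]
tool_rot: [3.142, -0.001, 1.58]
force: [-1.4, 5.3, -0.1]
width: 0.0
gripper_force: 0.0
```

Reversing shows only about 0.7 N of hysteresis, so the held pad force was about 7.5 N for about 0.9 s. Backing off slowly.

Call:
play_rows(targets=[[1,0.1,0,0,0],[1,0.2,0,0,0],[1,0.3,0,0,0],[1,0.4,0,0,0],[1,0.6,0,0,0],[1,0.9,0,0,0],[1,1.4,0,0,0],[1,2.4,0,0,0],[1,3,0,-4,0],[1,3,0,-8,0]])

```text
clock: 25.8
eef_pos: [539.1, 67.9, 121.0]
tool_rot: [-3.138, -0.0, 1.581]
force: [-0.0, 0.4, 1.5]
width: 0.4
gripper_force: 0.0
```

Call:
play_rows(targets=[[1,0,0,-4,0],[1,0,0,-8,0],[1,0,0,-10,0],[1,0,0,-10,0]])

```text
clock: 26.2
eef_pos: [542.1, 67.0, 224.6]
tool_rot: [3.135, -0.001, 1.58]
force: [0.0, -0.5, 0.5]
width: 0.1
gripper_force: 0.0
```

```bash
python3 look.py f; python3 -c "
from h import *
plan(425,-90,230,0)"
```

```text
t 26.2 pos [542.1  67.  224.6] rpy [ 1.7961e+02 -7.0000e-02  9.0520e+01] F [ 0.04 -0.51  0.54] w 0.1 gf 0.0
top sticker (array([539.5, -42.9]), array([22.8, 25.1]), 0.75)
  comp 894 (array([560.8, 232.2]), array([ 60.4, 116.3]), 6.89)
  comp 865 (array([541. , -54.5]), array([ 60.5, 115.9]), 0.33)
  comp 868 (array([440.7, 220.5]), array([ 60., 111.]), 7.05)
  comp 362 (array([412.1, -74.6]), array([40.9, 93.5]), 1.44)
scene sticker (array([540.2, -38. ]), array([17.1, 16.3]), 58.96)
  comp 851 (array([540.4, -37.7]), array([ 61.3, 141.8]), 0.88)
  comp 1236 (array([442.8, 211.1]), array([ 62. , 140.7]), 6.54)
  comp 1421 (array([562.2, 226. ]), array([ 61.3, 140.6]), 7.07)
row cm: [-15.54 -11.63  -0.87  90.51]
```

```bash
python3 -c "
from h import *
print(ctrl.finish_job())"
```

```text
the job is handed in; nothing more can be done
None
```

I handed the job in at about 26 s: the stickered box stands end-on against the dock pad, about 0.5 mm off centre and within about half a degree of square. It was pressed at an estimated 7.5 N for about 0.9 s, and the row boxes did not measurably move. While gripped it was lifted about 1 mm off the bench for about a second before I set it down, and I took the final contact from its unchanged position and the dock's description, not a close-up look.

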